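# Ready the dust extraction: open the gate, three clicks more suction, start

### The job

Get the dust extraction ready for sanding: first pull the orange handle of the dust gate out until the gate is fully open, then turn the black suction selector on the sloping blue console exactly three clicks clockwise from where it stands now, and last press the green start button fully down and let it go. Do not press start before the gate is open and the selector is set, never press the red stop button, and do not disturb the other things on the bench.

Things in the scene. Friction and masses are not known exactly. Their poses are not given: they have to be found in the camera images.
- gate_blade (a joint): Opening of the dust gate in m: 0 shut, 0.075 fully open at its stop; it starts between 0 and 0.02. It slides stiffly (about 3 N of friction) and stays where it is left.
- gate_handle (a point): Centre of the orange handle on the end of the steel gate blade, 80 mm above the bench: 16 mm thick (x), 45 mm wide (y), 60 mm tall (z, upright). Pulling along -y, away from the gate frame, opens it. The frame (aluminium, 128 mm tall, on a 75 mm duct) begins 56 mm from the handle's centre when shut. Gate and console are fixed; either may stand left or right.
- selector (a joint): Angle of the suction selector in rad, growing clockwise as seen facing the panel. 7 click positions 24 degrees (0.419 rad) apart: 0, 0.419 ... 2.513; it starts in one of the first three. Three clicks are 72 degrees. A sprung ball holds it (about 0.2 N m to leave a position) and pulls it into the nearest one when let go.
- selector_grip (a point): Point on the selector's axis amid its black bar grip, 34 mm above the panel. The bar is 66 mm long (this frame's x, towards the white pointer end), 18 mm thick (y) and reaches from 14 to 48 mm above the panel, over a 68 mm disc. z points out of the panel along the turning axis, 30 degrees from vertical, leaning towards the robot.
- selector_pointer (a point): Top of the white-lined pointer end of the bar grip, 33 mm from the turning axis, 48 mm above the panel. The grey panel on the blue console is 170 mm up its 30 degree slope and 270 mm wide; the console is 120 mm tall at its back and fixed to the bench.
- start (a joint): Travel of the green start button in m: 0 up, 0.008 fully down (5 N); it springs back up when let go.
- start_top (a point): Centre of the top of the green start button, 40 mm in diameter, on the console's panel to the left of the selector and low on the slope; z points out of the panel (it is pressed along -z). Its black housing is 56 mm wide and stands 12 mm above the panel, 12 mm below the button's top (4 mm when it is fully down).
- stop (a joint): Travel of the red stop button in m: 0 up, 0.008 down. To be left alone.
- stop_top (a point): Centre of the top of the red stop button, 40 mm in diameter, 74 mm up the slope from the green one.
- glue: White glue bottle, 60 mm in diameter, 190 mm tall; origin at its underside. Loose bystander.
- sanding_block: Cork-faced wooden sanding block, 65 x 110 x 38 mm; origin at its underside. Loose bystander.
- hammer: Hammer lying flat, 260 mm long, origin at its middle. Loose bystander.
- jar: Glass jar with steel lid, 80 mm in diameter, 110 mm tall; origin at its underside. Loose bystander.
- screw_box: Cardboard box, 90 x 130 x 80 mm; origin at its underside. Loose bystander.
- ear_defenders: Ear defenders lying down, about 130 x 200 x 38 mm; origin between the cups. Loose bystander.

How it is judged:
On the way, in this order (a step that is already met when the one before it is completed fails the run):
1. the dust gate is pulled fully open (at least 68 of its 75 mm) (value of joint gate_blade above 0.068 m), for 0.2 s.
2. with the gate open, the selector stands three clicks from where it began (within about 6.5 degrees) (value of joint gate_blade above 0.068 m and distance of selector_pointer from where it was at the start of the episode between 0.0353 and 0.042 m), for 0.2 s.
3. with gate and selector so, the green start button is pressed at least 6 of its 8 mm (all of step 2 and value of joint start above 0.006 m), for 0.05 s.
At the end, for the whole second after the job is handed in: The gate is open by at least 68 mm, the selector rests three clicks (72 degrees, within about 6.5 degrees) clockwise of where it began, and the green button has been pressed and is up again (less than 2 mm down) (all of step 2 and value of joint start below 0.002 m and velocity of joint selector between -0.1 and 0.1 rad/s); the robot touches nothing.
It fails at once if the start button is pressed before the gate is open (value of joint start above 0.004 m and not (value of joint gate_blade above 0.068 m)).
It fails at once if the start button is pressed while the selector is not three clicks on (value of joint start above 0.004 m and not (distance of selector_pointer from where it was at the start of the episode between 0.0353 and 0.042 m)).
It fails at once if the red stop button is pressed (value of joint stop above 0.003 m).
It fails at once if a bystander is moved by more than 20 mm (distance of any of glue, sanding_block, hammer, jar, screw_box, ear_defenders from where it was at the start of the episode above 0.02 m).
It also fails if it takes over 58 s, if anything falls off the work surface, if the arm or the gripper's body presses on something with over 40 N, if the wrist force passes 120 N, or if a joint passes its speed limit or range.

### The arm

A 7-joint arm with a two-finger parallel gripper is mounted at the origin on the work surface. World frame = base frame: x ahead of the robot, y to its left, z up, the work surface at z = 0. Lengths are in m, angles in rad, forces in N, time in s.
With the tool pointing down it reaches from about 0.4 to 0.75 m from the base axis. Payload 19.5 kg.
Tool frame: the origin (TCP) lies midway between the tips of the shut fingers; the grasp point (between the pads) lies 19 mm behind it (manip.pinch_z is the distance from the TCP to the grasp point, in m); z points along the fingers, y is the line along which they close (so a half turn about z gives the same grasp; the last joint's range is limited). The gripper opens to 85 mm and grips with 20 to 120 N. Pads are 22 mm wide; open, the fingers measure 114 mm over their backs; the gripper's body (76 mm by 85 mm) begins 54 mm behind the grasp point. The pads swing forward as they close: fully open they stand 13 mm farther back than shut.
Start: joints at [-1.337, 0.707, -0.028, 1.485, 0.022, 0.951, -0.075], TCP at [0.157, 0.553, 0.231] pointing down, gripper open.
Joint ranges: [-2.71, 2.71], [-0.32, 2.16], [-1.57, 1.52], [0, 2.45], [-1.46, 4.6], [0, 2.02], [-2.83, 2.83]. Speed limits (rad/s): [1.89, 1.89, 2.57, 2.57, 3.01, 3.01, 3.01].

### API

Orientations are given as a unit quaternion [w, x, y, z].
In Python, from rig import manip gives the robot as it stands.
- The arm moves only by the tool servo_tool, never from a script. Its argument "increments" is a list that holds one entry, the list of rows, each a list of 7 numbers: the shift along the tool's x, y, z in cm, then the turn, a rotation vector about the tool's x, y, z in degrees, then the finger opening in cm, from 0 to 8.54. A call has exactly 5 rows; each row is the pose to reach, as a shift and turn from the pose commanded when the call began, along the tool's axes at that moment; what a row does not reach only later rows make up. A row lasts 1/12 s, in which the tool goes at most 41.7 mm and 7.16 degrees, less where a joint would pass 70% of its speed; a pose out of reach is approached as far as the arm can. A call with a gripper value outside its range is refused whole. The fingers move at their own pace and stop on an object; "force" is the grip in N (left out, the last holds). Time passes only in rows, so rows that repeat a pose let the fingers close, or fill a call up. It gives the time, the measured TCP pose, the force, the opening and the grip force at its end, in the units of the state.
- manip.get_state(): the state, without advancing time (a new reading comes with each control period).
- manip.snapshot(name): name is "scene" or "top" or "wrist"; returns a dict with "img" (420x560x3 uint8, blue, green, red), "z_map" (420x560 float32, m along the optical axis (not along the pixel's ray), 0 where there is no reading), "camera_matrix" (3x3 intrinsics, pixels), "R" (3x3) and "t" (3): a world point X has camera coordinates R X + t; the wrist camera has in their place "hand_eye" (4x4, takes a point from camera to tool coordinates, whose origin is the TCP and whose axes are the flange's). Camera axes: x right, y down, z forward; pixel columns grow to the right and rows downward; lengths in m; the calibration is good to about 2 mm. The wrist camera is an equidistant fisheye: a pixel r from the principal point sees the ray r / f radians off the axis. A picture is of the moment at which its call begins: read the wrist's pose just before it.
- manip.close_job(): hands the job in; it is judged then, once.
The state is a dict: "time": time; "qpos": joint angles; "dq": joint speeds; "joint_torque": joint torques, N m; "tcp_pos": TCP position; "eef_rot": TCP orientation; "force": force on the tool from outside, world axes, zero at the start; "wrist_torque": the same for the moment, N m; "finger_gap": finger opening in m; "grasp_force": force on a finger pad.
Only numpy, scipy, OpenCV 4.12 (cv2) and the standard library are available. Lean on these libraries where they do the work, as an engineer would, in place of code of your own. Each camera call takes 0.05 s, during which the arm holds its last target. There are 200 camera calls.

## Working session

There is one attempt and no reset: what is moved stays moved. The work goes in short steps, Python scripts to look and compute and a tool call to move; the robot and the scene stay as the last step left them, time stands still between calls to the robot, and variables do not carry over. Pictures are saved under pics/ and viewed, at most 10 in all, crops included, and the job is handed in when it is done.

Besides the shell and the picture viewer there is one more tool, called after "Request:" as name(argument=value, ...), one argument or row to a line, values as JSON. servo_tool: Moves the arm, as the interface text tells. Its arguments: {"type":"object","properties":{"increments":{"type":"array","items":{"type":"array","items":{"type":"array","items":{"type":"number"}}}},"force":{"type":"number"}},"required":["increments"]}

```bash
ls; mkdir -p pics
cat > look.py <<'E'
import sys,cv2,numpy as np,pickle
from rig import manip
def snap(n,tag):
    s=manip.get_state(); d=manip.snapshot(n); d['state']=s
    cv2.imwrite(f'pics/{tag}.png',d['img']); pickle.dump(d,open(f'{tag}.pkl','wb')); return d
def world(d):
    K=d['camera_matrix'];z=d['z_map'];v,u=np.mgrid[:z.shape[0],:z.shape[1]]
    P=np.stack([(u-K[0,2])/K[0,0]*z,(v-K[1,2])/K[1,1]*z,z],-1)
    return (P-d['t'])@d['R']
E
python3 - <<'E'
from look import *
a=snap('scene','s0');b=snap('top','t0')
print(manip.get_state(),manip.pinch_z)
for d in(a,b):print(d['camera_matrix'],d['R'],d['t'])
E
```

```text
pics
{'time': 0.1, 'qpos': array([-1.33666596,  0.70700796, -0.02764771,  1.48494171,  0.0220326 ,
        0.95094359, -0.07550071]), 'dq': array([-0.00086728, -0.00199914, -0.00040491, -0.00199607, -0.00113195,
       -0.00230429, -0.00106904]), 'joint_torque': array([ 2.62318295e-03, -8.84298992e+01,  1.23695813e+00, -2.36454570e+01,
        1.71500829e-02,  4.95753382e-03, -7.04014792e-05]), 'tcp_pos': array([0.15652629, 0.55303163, 0.23089527]), 'eef_rot': array([-4.95757482e-05,  1.37458225e-01,  9.90507440e-01, -4.96121979e-04]), 'force': array([-0.53606234,  0.71497455, -0.36885363]), 'wrist_torque': array([-0.04808207, -0.00046254, -0.02819137]), 'grasp_force': 0.0, 'finger_gap': 0.08549547092265289} 0.0187
[[467.51047031   0.         280.359398  ]
 [  0.         467.51047031 219.26537479]
 [  0.           0.           1.        ]] [[ 0.77329834  0.63403986 -0.00177   ]
 [ 0.51540245 -0.6302248  -0.58066946]
 [-0.36928308  0.44811846 -0.81413749]] [-0.38051526 -0.27786956  1.51659651]
[[503.06969829   0.         289.92644759]
 [  0.         503.06969829 206.43899716]
 [  0.           0.           1.        ]] [[-0.01483668 -0.99988414  0.00340237]
 [-0.97633678  0.01375289 -0.21581786]
 [ 0.21574607 -0.00652388 -0.97642771]] [-0.0965658   0.58675949  1.37278891]
```

View pics/s0.png

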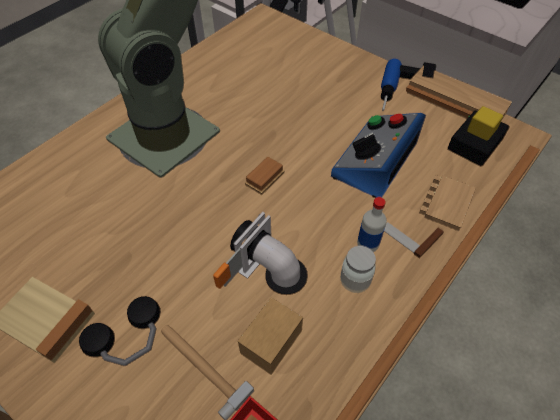

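View pics/t0.png

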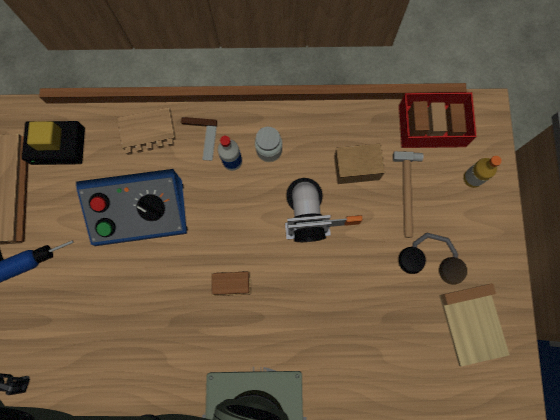

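The scene view shows the gate with its orange handle at (221,274), and the console with the buttons at (376,121) and (397,118) and the selector at (367,147). The top view shows the handle at (354,220), the selector at (150,207), green at (104,228) and red at (98,204).

Run:
```python
from look import *
for t,rois in(('t0',dict(orange=(335,205,370,232),green=(90,215,120,242),red=(85,190,112,217))),('s0',dict(orange=(205,255,240,295),green=(362,110,386,132),red=(386,108,410,128)))):
    d=pickle.load(open(t+'.pkl','rb'));W=world(d);h=cv2.cvtColor(d['img'],cv2.COLOR_BGR2HSV).astype(int)
    for c,(x0,y0,x1,y1) in rois.items():
        H,S,V=[h[...,i] for i in range(3)]
        m=(S>150)&(V>60)&{'orange':(H<20),'green':(H>45)&(H<85),'red':(H<8)|(H>172)}[c]
        k=np.zeros_like(m);k[y0:y1,x0:x1]=1;m&=k&(d['z_map']>0)
        P=W[m];v,u=np.nonzero(m)
        print(t,c,m.sum(),'px',u.mean(),v.mean(),'med',np.median(P,0).round(4),'min',np.percentile(P,3,axis=0).round(4),'max',np.percentile(P,97,axis=0).round(4))
    # console panel
    if t=='t0':
        r=W[175:242,80:185].reshape(-1,3);hh=h[175:242,80:185].reshape(-1,3)
        g=(hh[:,1]<90)&(hh[:,2]>60)&(hh[:,2]<150)
        P=r[g];
        for _ in range(5):
            c=P.mean(0);n=np.linalg.svd(P-c,full_matrices=False)[2][2];n*=np.sign(n[2]);e=abs((P-c)@n);P=P[e<max(.004,0.0)]
        print('panel',len(P),c,n,np.degrees(np.arccos(n[2])))
        np.savez('panel.npz',c=c,n=n)
for t in('t0','s0'):
    d=pickle.load(open(t+'.pkl','rb'));W=world(d);p=np.load('panel.npz');c,n=p['c'],p['n']
    e=(W-c)@n
    m=(e>.03)&(e<.06)&(np.linalg.norm(W-c,axis=-1)<.12)&(d['img'].max(-1)<255)&(d['z_map']>0)
    nl,L,st,ce=cv2.connectedComponentsWithStats(m.astype(np.uint8))
    for i in range(1,nl):
        if st[i,4]<15: continue
        P=W[L==i];q=P.mean(0);u,s,vt=np.linalg.svd(P-q,full_matrices=False);a=(P-q)@vt.T
        print(t,'bar',st[i],q.round(4),'h',e[L==i].mean().round(4),e[L==i].max(),vt[0].round(3),np.ptp(a,axis=0).round(4))
a=cv2.imread('pics/t0.png')[165:250,70:195];b=cv2.imread('pics/s0.png')[100:200,325:435]
cv2.imwrite('pics/crop.png',np.hstack([cv2.resize(a,(400,272),interpolation=2),cv2.resize(b,(299,272),interpolation=2)]))
```

```text
t0 orange 137 px 353.2773722627737 219.78832116788323 med [ 0.535  -0.2802  0.1073] min [ 0.5309 -0.3006  0.0591] max [ 0.5487 -0.2588  0.1151]
t0 green 128 px 103.4375 228.6484375 med [0.5247 0.4163 0.082 ] min [0.5105 0.4004 0.072 ] max [0.541  0.4327 0.0914]
t0 red 171 px 97.23391812865498 203.50877192982455 med [0.5891 0.4245 0.1184] min [0.5735 0.4074 0.1092] max [0.6052 0.442  0.1271]
panel 181 [0.57781237 0.35630514 0.08192887] [0.98904022 0.06863045 0.13072605] 82.4884500511191
s0 orange 285 px 221.5719298245614 275.0561403508772 med [ 0.5493 -0.2877  0.0948] min [ 0.5369 -0.3067  0.0557] max [ 0.5526 -0.2642  0.1097]
s0 green 80 px 375.0375 119.775 med [0.5358 0.4071 0.0789] min [0.5169 0.3935 0.071 ] max [0.5483 0.4243 0.0872]
s0 red 108 px 396.24074074074076 118.36111111111111 med [0.5972 0.4157 0.116 ] min [0.5761 0.4008 0.1034] max [0.6109 0.4372 0.1259]
t0 bar [ 83 185  83  18 869] [0.6197 0.3569 0.107 ] h 0.0448 0.0599612303188042 [-0.079  0.995  0.065] [0.2267 0.0368 0.0357]
s0 bar [370 114  43  47 494] [0.6199 0.3552 0.1037] h 0.0444 0.05998242516161832 [ 0.066 -0.995 -0.081] [0.2264 0.0347 0.0346]
```

View pics/crop.png

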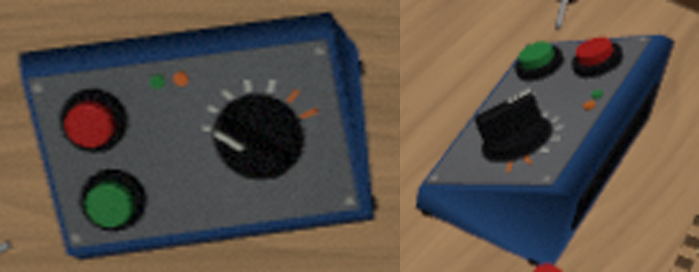

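The crop shows the pointer's white line at the far left of the selector (crop pixel 215,135), by the first tick. Clockwise runs from there up and over to the right. My panel fit went wrong because it had a bad seed, so I'll redo it seeded from the line between the two buttons.

Run:
```python
from look import *
yaw=np.arctan2(.0082,.0644);n0=np.array([-.5*np.cos(yaw),-.5*np.sin(yaw),.866])
g0=np.array([.5247,.4163,.082]);c0=g0-.024*n0
for t in('t0','s0'):
    d=pickle.load(open(t+'.pkl','rb'));W=world(d);im=d['img'].astype(int)
    ok=(d['z_map']>0)&(np.linalg.norm(W-c0,axis=-1)<.25)
    grey=(np.ptp(im,axis=-1)<30)&(im.max(-1)>50)
    m=ok&grey&(abs((W-c0)@n0)<.01);P=W[m]
    for _ in range(6):
        c=P.mean(0);n=np.linalg.svd(P-c,full_matrices=False)[2][2];n*=np.sign(n[2]);P=W[ok&grey&(abs((W-c)@n)<.005)]
    print(t,len(P),'n',n.round(3),'tilt',np.degrees(np.arccos(n[2])).round(1),'yaw',np.degrees(np.arctan2(-n[1],-n[0])).round(1))
    ux=np.array([np.cos(yaw),np.sin(yaw),0]);up=ux-n*(ux@n);up/=np.linalg.norm(up);le=np.cross(n,up)  # left
    r=cv2.minAreaRect(np.c_[(P-c0)@le,(P-c0)@up].astype(np.float32));print('panel rect (left,up)',r, 'green height',(g0-c)@n)
    e=(W-c)@n;X=(W-c0)@le;Y=(W-c0)@up
    sel=ok&(X<-.05)&(X>-.22)&(Y>-.08)&(Y<.12)
    b=sel&(e>.040)&(e<.056)
    r=cv2.minAreaRect(np.c_[X[b],Y[b]].astype(np.float32));print('bar',b.sum(),np.array(r[0]).round(4),np.array(r[1]).round(4),r[2],'h',np.median(e[b]))
    w=b&(im.min(-1)>90);print('white',w.sum(),X[w].mean(),Y[w].mean(),X[w].min(),X[w].max(),Y[w].min(),Y[w].max(),'bar mean',X[b].mean(),Y[b].mean())
    ctr=np.median(P,0);
    q=c0-n*((c0-c)@n)+le*r[0][0]+up*r[0][1]+.034*n;print('grip',q.round(4))
    for nm,mk in(('frame',(W[...,2]>.02)&(W[...,2]<.2)&(W[...,0]>.4)&(W[...,0]<.75)&(W[...,1]>-.38)&(W[...,1]<-.05)),):
        v,u=np.nonzero(mk&(W[...,2]>.122)); Q=W[v,u]; print('gate top pts',Q.min(0).round(3),Q.max(0).round(3))
    # steel blade: between handle and frame
    print('others y<-.25', [ (W[mk&(W[...,1]<yy)][:,1].min().round(3)) for yy in (-.2,)])
```

```text
t0 3466 n [-0.499 -0.061  0.864] tilt 30.2 yaw 7.0
panel rect (left,up) ((0.01731322705745697, 0.03766363859176636), (0.19810672104358673, 0.4639343023300171), 84.81012725830078) green height 0.02430745141504149
bar 149 [-0.1342  0.0375] [0.0651 0.02  ] 43.339881896972656 h 0.04593734623511116
white 15 -0.12009316093993454 0.049220177063470504 -0.12883449685914408 -0.11013642985225425 0.04060866858612191 0.05871583340548555 bar mean -0.13457217384974074 0.03768780469251335
grip [0.5689 0.2868 0.1096]
gate top pts [ 0.514 -0.213  0.122] [ 0.547 -0.096  0.136]
others y<-.25 [np.float64(-0.376)]
s0 1502 n [-0.501 -0.057  0.863] tilt 30.3 yaw 6.5
panel rect (left,up) ((0.013554215431213379, 0.03270145133137703), (0.16939185559749603, 0.46062278747558594), 89.38310241699219) green height 0.029191051835722213
bar 99 [-0.1401  0.0387] [0.0644 0.0237] 46.17189025878906 h 0.04436087024649833
white 11 -0.12248779120918035 0.04834277745931687 -0.13386269266245437 -0.11233746214894977 0.037516373045155406 0.05835332618136051 bar mean -0.14097840882825238 0.04048168145554409
grip [0.573  0.2816 0.1068]
gate top pts [ 0.517 -0.218  0.122] [ 0.552 -0.1    0.131]
others y<-.25 [np.float64(-0.38)]
```

```bash
cat > plan.py <<'E'
import numpy as np
from scipy.spatial.transform import Rotation as R
from rig import manip
def pose():
    s=manip.get_state();q=s['eef_rot'];return np.array(s['tcp_pos']),R.from_quat([*q[1:],q[0]])
def down(psi):
    c,s=np.cos(psi),np.sin(psi);return R.from_matrix(np.array([[-s,c,0],[c,s,0],[0,0,-1.]]).T@np.eye(3)) if 0 else R.from_matrix(np.c_[[-s,c,0],[c,s,0],[0,0,-1.]])
def legs(ws,start=None):
    p,r=start or pose()
    for P,Q in ws:
        print('shift cm',(r.inv().apply(np.array(P)-p)*100).round(2),'turn deg',np.degrees((r.inv()*Q).as_rotvec()).round(1));p,r=np.array(P),Q
E
python3 - <<'E'
from look import *;from plan import *
for t in('t0','s0'):
    d=pickle.load(open(t+'.pkl','rb'));W=world(d);im=d['img']
    h=cv2.cvtColor(im,cv2.COLOR_BGR2HSV).astype(int)
    box=(W[...,0]>.45)&(W[...,0]<.65)&(W[...,1]>-.35)&(W[...,1]<-.05)
    o=box&(h[...,0]<20)&(h[...,1]>150)&(W[...,2]>.1)
    f=box&(W[...,2]>.115)&(W[...,2]<.14)&(h[...,1]<60)
    for k,m in(('handle top',o),('frame top',f)):
        P=W[m][:,:2].astype(np.float32);r=cv2.minAreaRect(P);print(t,k,m.sum(),np.round(r[0],4),np.round(r[1],4),round(r[2],1),'median z',np.median(W[m][:,2]).round(4), 'line',np.polyfit(P[:,1],P[:,0],1).round(3))
legs([((.27,.43,.26),down(np.radians(50))),((.40,.28,.26),down(np.radians(25))),((.46,.1,.26),down(0)),((.5,-.09,.25),down(0)),((.535,-.275,.23),down(0))])
E
```

```text
t0 handle top 97 [ 0.5256 -0.2296] [0.02   0.1478] 15.2 median z 0.1093 line [-0.241  0.471]
t0 frame top 323 [ 0.5178 -0.1676] [0.0547 0.1394] 5.2 median z 0.1269 line [-0.065  0.519]
s0 handle top 124 [ 0.5446 -0.2852] [0.0155 0.0436] 6.6 median z 0.107 line [-0.062  0.527]
s0 frame top 388 [ 0.5319 -0.1593] [0.0329 0.1186] 4.2 median z 0.1242 line [-0.072  0.524]
shift cm [-14.27  -8.75  -2.9 ] turn deg [-0.1  0.  24.2]
shift cm [-19.6   -3.13   0.  ] turn deg [ 0.  0. 25.]
shift cm [-18.85  -2.17   0.  ] turn deg [ 0.  0. 25.]
shift cm [-19.   4.   1.] turn deg [0. 0. 0.]
shift cm [-18.5   3.5   2. ] turn deg [0. 0. 0.]
```

Request:
servo_tool(
  increments=[
    [[-2.9, -1.8, -0.6, 0, 0, 5, 8.5], [-5.7, -3.5, -1.2, 0, 0, 10, 8.5], [-8.6, -5.3, -1.8, 0, 0, 15, 8.5], [-11.4, -7, -2.4, 0, 0, 20, 8.5], [-14.3, -8.8, -2.9, 0, 0, 24, 8.5]],
  ],
)

```text
time: 0.52
tcp_pos: [0.2709, 0.4284, 0.2605]
eef_rot: [-0.0, 0.342, 0.94, -0.0]
force: [0.6, -0.1, -0.4]
finger_gap: 0.0848
grasp_force: 0.0
```

Request:
servo_tool(
  increments=[
    [[-3.9, -0.6, 0, 0, 0, 5, 8.5], [-7.8, -1.2, 0, 0, 0, 10, 8.5], [-11.8, -1.9, 0, 0, 0, 15, 8.5], [-15.7, -2.5, 0, 0, 0, 20, 8.5], [-19.6, -3.1, 0, 0, 0, 25, 8.5]],
  ],
)

```text
time: 0.93
tcp_pos: [0.4018, 0.2786, 0.2603]
eef_rot: [-0.0, 0.538, 0.843, -0.0]
force: [1.0, 1.5, -0.4]
finger_gap: 0.085
grasp_force: 0.0
```

Request:
servo_tool(
  increments=[
    [[-3.8, -0.4, 0, 0, 0, 4, 8.5], [-7.5, -0.9, 0, 0, 0, 8, 8.5], [-11.3, -1.3, 0, 0, 0, 12, 8.5], [-15, -1.7, 0, 0, 0, 16, 8.5], [-18.8, -2.2, 0, 0, 0, 21, 8.5]],
  ],
)

```text
time: 1.35
tcp_pos: [0.4613, 0.0992, 0.2602]
eef_rot: [-0.0, 0.682, 0.732, -0.0]
force: [0.8, 0.5, 0.9]
finger_gap: 0.0849
grasp_force: 0.0
```

Run:
```python
from plan import *
q=down(np.radians(4));legs([((.5,-.09,.24),q),((.54,-.275,.22),q)])
```

```text
shift cm [-19.15   2.53   2.02] turn deg [-0. -0.  0.]
shift cm [-18.73   2.7    2.  ] turn deg [0. 0. 0.]
```

Request:
servo_tool(
  increments=[
    [[-3.8, 0.5, 0.4, 0, 0, 0, 8.5], [-7.7, 1, 0.8, 0, 0, 0, 8.5], [-11.5, 1.5, 1.2, 0, 0, 0, 8.5], [-15.3, 2, 1.6, 0, 0, 0, 8.5], [-19.1, 2.5, 2, 0, 0, 0, 8.5]],
  ],
)

```text
time: 1.77
tcp_pos: [0.4999, -0.0897, 0.24]
eef_rot: [-0.0, 0.681, 0.733, -0.0]
force: [0.5, 0.2, -0.6]
finger_gap: 0.085
grasp_force: 0.0
```

Request:
servo_tool(
  increments=[
    [[-3.9, 0.6, 0.4, 0, 0, 0, 8.5], [-7.8, 1.2, 0.8, 0, 0, 0, 8.5], [-11.7, 1.8, 1.2, 0, 0, 0, 8.5], [-15.6, 2.4, 1.6, 0, 0, 0, 8.5], [-18.7, 2.7, 2, 0, 0, 0, 8.5]],
  ],
)

```text
time: 2.18
tcp_pos: [0.5404, -0.2754, 0.2198]
eef_rot: [-0.0, 0.681, 0.732, -0.0]
force: [-0.3, 1.6, -0.1]
finger_gap: 0.0851
grasp_force: 0.0
```

```bash
cat >> look.py <<'E'
def wristpt(d):
    "world points of every wrist pixel (fisheye, z_map along axis)"
    from scipy.spatial.transform import Rotation as R
    K=d['camera_matrix'];z=d['z_map'];v,u=np.mgrid[:z.shape[0],:z.shape[1]]
    a=(u-K[0,2])/K[0,0];b=(v-K[1,2])/K[1,1];th=np.hypot(a,b)+1e-9;k=np.tan(np.minimum(th,1.5))/th
    P=np.stack([a*k*z,b*k*z,z],-1);H=d['hand_eye'];T=P@H[:3,:3].T+H[:3,3]
    s=d['state'];q=s['eef_rot'];return R.from_quat([*q[1:],q[0]]).apply(T.reshape(-1,3)).reshape(T.shape)+s['tcp_pos']
E
python3 - <<'E'
from look import *
d=snap('wrist','w0');W=wristpt(d);h=cv2.cvtColor(d['img'],cv2.COLOR_BGR2HSV).astype(int)
print(d['state']['tcp_pos'],d['hand_eye'].round(3))
box=(W[...,0]>.5)&(W[...,0]<.6)&(W[...,1]>-.35)&(W[...,1]<-.22)
o=box&((h[...,0]<20)&(h[...,1]>150))
for z0,z1 in((.03,.15),(.1,.13)):
    m=o&(W[...,2]>z0)&(W[...,2]<z1);P=W[m];print(m.sum(),P.min(0).round(4),P.max(0).round(4),np.median(P,0).round(4),cv2.minAreaRect(P[:,:2].astype(np.float32)))
f=(W[...,2]>.12)&(W[...,2]<.14)&(W[...,1]<-.08)&(W[...,1]>-.3)&(W[...,0]>.45)&(W[...,0]<.62)&(h[...,1]<60);P=W[f];print('frame',P.min(0),P.max(0),np.percentile(P[:,1],2))
E
```

```text
[ 0.54040138 -0.27539073  0.21976183] [[-0.001 -0.951 -0.309  0.08 ]
 [ 1.    -0.001 -0.     0.001]
 [ 0.    -0.309  0.951 -0.143]
 [ 0.     0.     0.     1.   ]]
918 [ 0.5329 -0.3024  0.071 ] [ 0.5497 -0.2581  0.1122] [ 0.5416 -0.2792  0.1099] ((0.5415719747543335, -0.28052303194999695), (0.014868018217384815, 0.044491447508335114), 3.581759452819824)
869 [ 0.5329 -0.3024  0.1   ] [ 0.5497 -0.2582  0.1122] [ 0.5416 -0.2803  0.11  ] ((0.5415744185447693, -0.2805619537830353), (0.014868018217384815, 0.04441344738006592), 3.581759452819824)
frame [ 0.51631286 -0.21568891  0.12002581] [ 0.54892816 -0.11511002  0.13080316] -0.21308395177552472
```

View pics/w0.png

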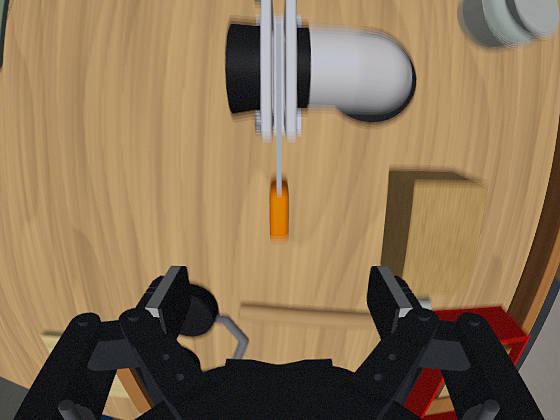

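The handle is at pixel (279,210), midway between the fingers. It measures 15 x 44 mm with its top at z = 0.11, which agrees with the given sizes. The hammer's handle lies beyond it but low, so I'm going down to grip.

Request:
servo_tool(
  increments=[
    [[-0.5, 0.1, 3, 0, 0, 0, 8.5], [-0.5, 0.1, 6.5, 0, 0, 0, 8.5], [-0.5, 0.1, 10, 0, 0, 0, 8.5], [-0.5, 0.1, 13, 0, 0, 0, 8.5], [-0.5, 0.1, 15, 0, 0, 0, 8.5]],
  ],
)

```text
time: 2.65
tcp_pos: [0.5409, -0.2765, 0.0672]
eef_rot: [-0.002, 0.681, 0.733, -0.0]
force: [1.1, -0.5, 0.1]
finger_gap: 0.0853
grasp_force: 0.0
```

Request:
servo_tool(
  increments=[
    [[0, 0, 0, 0, 0, 0, 4], [0, 0, 0, 0, 0, 0, 2.5], [0, 0, 0, 0, 0, 0, 0.8], [0, 0, 0, 0, 0, 0, 0.8], [0, 0, 0, 0, 0, 0, 0.8]],
  ],
  force=40,
)

```text
time: 3.07
tcp_pos: [0.5425, -0.2775, 0.0717]
eef_rot: [0.001, 0.681, 0.733, 0.0]
force: [0.5, 0.5, -0.3]
finger_gap: 0.0251
grasp_force: 0.0
```

Request:
servo_tool(
  increments=[
    [[0, 0, 0, 0, 0, 0, 0.8], [0, 0, 0, 0, 0, 0, 0.8], [0, 0, 0, 0, 0, 0, 0.8], [0, 0, 0, 0, 0, 0, 0.8], [0, 0, 0, 0, 0, 0, 0.8]],
  ],
)

```text
time: 3.48
tcp_pos: [0.5405, -0.278, 0.0715]
eef_rot: [-0.001, 0.681, 0.732, -0.001]
force: [-14.0, -0.7, 17.3]
finger_gap: 0.0159
grasp_force: 41.5
```

Request:
servo_tool(
  increments=[
    [[-0.6, 0, 0, 0, 0, 0, 0.8], [-1.4, 0, 0, 0, 0, 0, 0.8], [-2.4, 0, 0, 0, 0, 0, 0.8], [-3.4, 0, 0, 0, 0, 0, 0.8], [-4.4, 0, 0, 0, 0, 0, 0.8]],
  ],
)

```text
time: 3.9
tcp_pos: [0.5438, -0.322, 0.0716]
eef_rot: [-0.001, 0.681, 0.732, -0.001]
force: [-12.2, 2.9, 15.5]
finger_gap: 0.0153
grasp_force: 41.3
```

Request:
servo_tool(
  increments=[
    [[-0.6, 0, 0, 0, 0, 0, 0.8], [-1, 0, 0, 0, 0, 0, 0.8], [-1.3, 0, 0, 0, 0, 0, 0.8], [-1.5, 0, 0, 0, 0, 0, 0.8], [-1.5, 0, 0, 0, 0, 0, 0.8]],
  ],
)

```text
time: 4.32
tcp_pos: [0.545, -0.3374, 0.0716]
eef_rot: [-0.0, 0.681, 0.732, -0.001]
force: [-12.0, -2.7, 12.6]
finger_gap: 0.0154
grasp_force: 41.1
```

Moved 59 mm with no stop yet, so I'm continuing gently.

Request:
servo_tool(
  increments=[
    [[-0.2, 0, 0, 0, 0, 0, 0.8], [-0.4, 0, 0, 0, 0, 0, 0.8], [-0.5, 0, 0, 0, 0, 0, 0.8], [-0.6, 0, 0, 0, 0, 0, 0.8], [-0.6, 0, 0, 0, 0, 0, 0.8]],
  ],
)

```text
time: 4.73
tcp_pos: [0.5453, -0.3421, 0.0716]
eef_rot: [-0.001, 0.681, 0.732, -0.001]
force: [-14.3, 5.7, 17.1]
finger_gap: 0.0157
grasp_force: 41.7
```

Request:
servo_tool(
  increments=[
    [[-0.2, 0, 0, 0, 0, 0, 0.8], [-0.4, 0, 0, 0, 0, 0, 0.8], [-0.5, 0, 0, 0, 0, 0, 0.8], [-0.6, 0, 0, 0, 0, 0, 0.8], [-0.6, 0, 0, 0, 0, 0, 0.8]],
  ],
)

```text
time: 5.15
tcp_pos: [0.5454, -0.3426, 0.0712]
eef_rot: [-0.006, 0.68, 0.733, 0.002]
force: [-25.4, 38.0, 34.3]
finger_gap: 0.0157
grasp_force: 43.5
```

It's at the stop: the force along y rose to 38 N. I'll relax, open and lift.

Request:
servo_tool(
  increments=[
    [[0.5, 0, 0, 0, 0, 0, 0.8], [0.5, 0, 0, 0, 0, 0, 2], [0.5, 0, 0, 0, 0, 0, 5], [0.5, 0, 0, 0, 0, 0, 8.5], [0.5, 0, 0, 0, 0, 0, 8.5]],
  ],
)

```text
time: 5.57
tcp_pos: [0.5469, -0.3433, 0.0705]
eef_rot: [0.0, 0.681, 0.732, -0.0]
force: [-1.1, -0.5, -0.1]
finger_gap: 0.0557
grasp_force: 0.0
```

Request:
servo_tool(
  increments=[
    [[0, 0, 0, 0, 0, 0, 8.5], [0, 0, 0, 0, 0, 0, 8.5], [0, 0, 0, 0, 0, 0, 8.5], [0, 0, -2, 0, 0, 0, 8.5], [0, 0, -6, 0, 0, 0, 8.5]],
  ],
)

```text
time: 5.98
tcp_pos: [0.5452, -0.342, 0.1273]
eef_rot: [-0.003, 0.681, 0.733, -0.001]
force: [0.6, -0.3, 0.2]
finger_gap: 0.0852
grasp_force: 0.0
```

Request:
servo_tool(
  increments=[
    [[0, 0, -3, 0, 0, 0, 8.5], [0, 0, -7, 0, 0, 0, 8.5], [0, 0, -11, 0, 0, 0, 8.5], [0, 0, -13, 0, 0, 0, 8.5], [0, 0, -13, 0, 0, 0, 8.5]],
  ],
)

```text
time: 6.4
tcp_pos: [0.5478, -0.344, 0.2652]
eef_rot: [0.003, 0.681, 0.732, 0.001]
force: [0.1, -0.0, 0.4]
finger_gap: 0.0846
grasp_force: 0.0
```

Run:
```python
from look import *;from plan import *
d=snap('wrist','w1');W=wristpt(d);h=cv2.cvtColor(d['img'],cv2.COLOR_BGR2HSV).astype(int)
print(d['state']['tcp_pos'])
m=(W[...,0]>.5)&(W[...,0]<.6)&(W[...,1]>-.42)&(W[...,1]<-.25)&(h[...,0]<20)&(h[...,1]>150)&(W[...,2]>.1)&(W[...,2]<.13);P=W[m]
print(m.sum(),cv2.minAreaRect(P[:,:2].astype(np.float32)))
yaw=np.radians(7);n=np.array([-.5*np.cos(yaw),-.5*np.sin(yaw),.866]);up=np.array([.866*np.cos(yaw),.866*np.sin(yaw),.5]);le=np.cross(n,up)
g=np.array([.571,.284,.108])
# closing axis perpendicular to bar; bar dir now 45deg left-up
for a in(42,45):
    a=np.radians(a);bar=np.cos(a)*le+np.sin(a)*up
    for s in(1,-1):
        y=s*np.cross(n,bar);q=R.from_matrix(np.c_[np.cross(y,-n),y,-n]);print(s,y.round(2),q.as_matrix().round(2).tolist())
        legs([(g+.12*n,q)])
```

```text
[ 0.54782319 -0.34395355  0.26521197]
714 ((0.5458896160125732, -0.34487247467041016), (0.015589766204357147, 0.0435698963701725), 3.8302836418151855)
1 [-0.72  0.59 -0.37] [[-0.48, -0.72, 0.5], [-0.81, 0.59, 0.06], [-0.33, -0.37, -0.87]]
shift cm [62.12  0.95  4.93] turn deg [ -14.9  -35.7 -136.8]
-1 [ 0.72 -0.59  0.37] [[0.48, 0.72, 0.5], [0.81, -0.59, 0.06], [0.33, 0.37, -0.87]]
shift cm [62.12  0.95  4.93] turn deg [-28.1  11.7  38.3]
1 [-0.69  0.63 -0.35] [[-0.52, -0.69, 0.5], [-0.78, 0.63, 0.06], [-0.35, -0.35, -0.87]]
shift cm [62.12  0.95  4.93] turn deg [ -15.6  -34.9 -133.9]
-1 [ 0.69 -0.63  0.35] [[0.52, 0.69, 0.5], [0.78, -0.63, 0.06], [0.35, 0.35, -0.87]]
shift cm [62.12  0.95  4.93] turn deg [-27.8  12.5  41.3]
```

Run:
```python
from plan import *
yaw=np.radians(7);n=np.array([-.5*np.cos(yaw),-.5*np.sin(yaw),.866]);up=np.array([.866*np.cos(yaw),.866*np.sin(yaw),.5]);le=np.cross(n,up)
np.savez('panel.npz',n=n,up=up,le=le)
g=np.array([.571,.284,.108]);a=np.radians(43);bar=np.cos(a)*le+np.sin(a)*up
y=np.cross(n,bar);q=R.from_matrix(np.c_[np.cross(y,-n),y,-n])
p,r=pose();v=(r.inv()*q).as_rotvec();print(np.degrees(v))
f=lambda k:r*R.from_rotvec(v*k/5)
legs([((.52,-.19,.29),f(1)),((.49,-.03,.3),f(2)),((.48,.09,.3),f(3)),((.49,.19,.26),f(4)),(g+.12*n,f(5))])
```

```text
[ -15.15161148  -35.440606   -135.81895914]
shift cm [15.5  -1.59 -2.79] turn deg [ -3.   -7.1 -27.2]
shift cm [14.96  5.82 -2.9 ] turn deg [ -3.   -7.1 -27.2]
shift cm [ 6.8   9.73 -2.01] turn deg [ -3.   -7.1 -27.2]
shift cm [ 0.78 10.44  2.73] turn deg [ -3.   -7.1 -27.2]
shift cm [-3.72  8.15  4.75] turn deg [ -3.   -7.1 -27.2]
```

Request:
servo_tool(
  increments=[
    [[3.1, -0.3, -0.6, -0.6, -1.4, -5.4, 8.5], [6.2, -0.6, -1.1, -1.2, -2.8, -10.9, 8.5], [9.3, -1, -1.7, -1.8, -4.3, -16.3, 8.5], [12.4, -1.3, -2.2, -2.4, -5.7, -21.8, 8.5], [15.5, -1.6, -2.8, -3, -7.1, -27.2, 8.5]],
  ],
)

```text
time: 6.87
tcp_pos: [0.5187, -0.1879, 0.2877]
eef_rot: [0.063, 0.486, 0.872, -0.023]
force: [1.7, 0.1, 0.6]
finger_gap: 0.0848
grasp_force: 0.0
```

Request:
servo_tool(
  increments=[
    [[3, 1.2, -0.6, -0.6, -1.4, -5.4, 8.5], [6, 2.3, -1.2, -1.2, -2.8, -10.9, 8.5], [9, 3.5, -1.7, -1.8, -4.3, -16.3, 8.5], [12, 4.7, -2.3, -2.4, -5.7, -21.8, 8.5], [15, 5.8, -2.9, -3, -7.1, -27.2, 8.5]],
  ],
)

```text
time: 7.28
tcp_pos: [0.4882, -0.0277, 0.2981]
eef_rot: [0.121, 0.263, 0.956, -0.044]
force: [1.6, -0.5, 0.6]
finger_gap: 0.0848
grasp_force: 0.0
```

Request:
servo_tool(
  increments=[
    [[1.4, 1.9, -0.4, -0.6, -1.4, -5.4, 8.5], [2.7, 3.9, -0.8, -1.2, -2.8, -10.9, 8.5], [4.1, 5.8, -1.2, -1.8, -4.3, -16.3, 8.5], [5.4, 7.8, -1.6, -2.4, -5.7, -21.8, 8.5], [6.8, 9.7, -2, -3, -7.1, -27.2, 8.5]],
  ],
)

```text
time: 7.7
tcp_pos: [0.4782, 0.0917, 0.298]
eef_rot: [0.173, 0.025, 0.983, -0.063]
force: [0.3, 0.1, 0.7]
finger_gap: 0.0848
grasp_force: 0.0
```

Request:
servo_tool(
  increments=[
    [[0.2, 2.1, 0.5, -0.6, -1.4, -5.4, 8.5], [0.3, 4.2, 1.1, -1.2, -2.8, -10.9, 8.5], [0.5, 6.3, 1.6, -1.8, -4.3, -16.3, 8.5], [0.6, 8.4, 2.2, -2.4, -5.7, -21.8, 8.5], [0.8, 10.4, 2.7, -3, -7.1, -27.2, 8.5]],
  ],
)

```text
time: 8.12
tcp_pos: [0.4876, 0.1912, 0.2576]
eef_rot: [0.213, -0.216, 0.95, -0.078]
force: [1.0, -0.3, -1.2]
finger_gap: 0.0847
grasp_force: 0.0
```

Run:
```python
from plan import *
p=np.load('panel.npz');n,up,le=p['n'],p['up'],p['le'];s=manip.get_state();print(s['qpos'].round(2),s['time'])
g=np.array([.571,.284,.108]);a=np.radians(43);bar=np.cos(a)*le+np.sin(a)*up
y=np.cross(n,bar);q=R.from_matrix(np.c_[np.cross(y,-n),y,-n]);legs([(g+.12*n,q)])
```

```text
[-0.7   0.49  0.13  2.06  0.77  0.34  0.73] 8.1167
shift cm [-4.03  7.85  4.67] turn deg [ -2.8  -7.2 -26.7]
```

Request:
servo_tool(
  increments=[
    [[-0.8, 1.6, 0.9, -0.6, -1.4, -5.3, 8.5], [-1.6, 3.1, 1.9, -1.1, -2.9, -10.7, 8.5], [-2.4, 4.7, 2.8, -1.7, -4.3, -16, 8.5], [-3.2, 6.3, 3.7, -2.3, -5.8, -21.4, 8.5], [-4, 7.9, 4.7, -2.8, -7.2, -26.7, 8.5]],
  ],
)

```text
time: 8.53
tcp_pos: [0.5116, 0.2763, 0.2116]
eef_rot: [0.243, -0.438, 0.861, -0.088]
force: [0.3, 0.1, -0.2]
finger_gap: 0.085
grasp_force: 0.0
```

Request:
servo_tool(
  increments=[
    [[0, 0, 0, 0, 0, 0, 8.5], [0, 0, 0, 0, 0, 0, 8.5], [0, 0, 0, 0, 0, 0, 8.5], [0, 0, 0, 0, 0, 0, 8.5], [0, 0, 0, 0, 0, 0, 8.5]],
  ],
)

```text
time: 8.95
tcp_pos: [0.5124, 0.275, 0.2133]
eef_rot: [0.244, -0.435, 0.862, -0.089]
force: [0.7, -0.2, -0.3]
finger_gap: 0.0854
grasp_force: 0.0
```

```bash
cat > sel.py <<'E'
from look import *;from plan import *
def measure(tag,cam='wrist'):
    p=np.load('panel.npz');n0=p['n']
    d=snap(cam,tag);W=wristpt(d) if cam=='wrist' else world(d);im=d['img'].astype(int);s=d['state'];print(s['qpos'].round(2),s['time'],s['tcp_pos'])
    c0=np.array([.571,.284,.108])-.034*n0
    ok=(d['z_map']>0)&(np.linalg.norm(W-c0,axis=-1)<.16)
    grey=(np.ptp(im,axis=-1)<30)&(im.max(-1)>50);c,n=c0,n0;tol=.012
    for _ in range(6):
        P=W[ok&grey&(abs((W-c)@n)<tol)];c=P.mean(0);n=np.linalg.svd(P-c,full_matrices=False)[2][2];n*=np.sign(n[2]);tol=.004
    print('panel',len(P),n.round(3),'tilt',np.degrees(np.arccos(n[2])).round(1),'yaw',np.degrees(np.arctan2(-n[1],-n[0])).round(1),'exp height diff',((c0-c)@n).round(4))
    up=p['up'];up=up-n*(up@n);up/=np.linalg.norm(up);le=np.cross(n,up)
    e=(W-c)@n;X=(W-c0)@le;Y=(W-c0)@up
    b=ok&(e>.040)&(e<.056)&(np.hypot(X,Y)<.055)
    r=cv2.minAreaRect(np.c_[X[b],Y[b]].astype(np.float32));w=b&(im.min(-1)>90)
    print('bar',b.sum(),np.round(r,4) if 0 else r,'h',np.median(e[b]).round(4),'white',w.sum(),X[w].mean().round(4),Y[w].mean().round(4))
    base=c0-n*((c0-c)@n);g=base+le*r[0][0]+up*r[0][1]
    print('grip point',(g+.034*n).round(4))
    h=cv2.cvtColor(d['img'],cv2.COLOR_BGR2HSV).astype(int);near=(d['z_map']>0)&(e>.015)&(e<.035)&(np.linalg.norm(W-c0,axis=-1)<.25)
    for k,m in(('green',(h[...,0]>45)&(h[...,0]<85)),('red',(h[...,0]<8)|(h[...,0]>172))):
        m=m&near&(h[...,1]>130)
        if m.sum()>30: (x,y),rad=cv2.minEnclosingCircle(np.c_[X[m],Y[m]].astype(np.float32));print(k,m.sum(),'c',np.round((x,y),4),'rad',round(rad,4),'height',np.median(e[m]).round(4),'world',(base+le*x+up*y+.024*n).round(4))
    return n,up,le,g
E
python3 -c "
from sel import *
measure('w2')"
```

```text
[-0.9   0.65  0.35  2.04  1.11  0.06  0.75] 8.95 [0.51237194 0.27500128 0.21328892]
panel 24943 [-0.496 -0.061  0.866] tilt 30.0 yaw 7.0 exp height diff -0.0019
bar 1651 ((0.001007080078125, -0.0008292291313409805), (0.06498000770807266, 0.0177033469080925), 42.76365280151367) h 0.0455 white 210 0.0152 0.0117
grip point [0.5692 0.2848 0.1093]
green 906 c [ 0.0674 -0.0332] rad 0.0875 height 0.0237 world [0.5383 0.3479 0.0844]
red 995 c [0.1358 0.0347] rad 0.0203 height 0.0237 world [0.5883 0.423  0.1184]
```

View pics/w2.png

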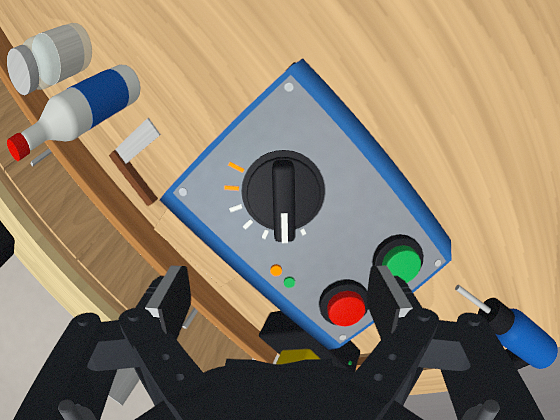

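The bar sits vertically at pixel (285,185) with the white end at (285,230), midway between the fingers. It measures 65 x 18 mm, the panel tilts 30.0 degrees and the yaw is 7.0, all as given. Next I'll approach in two steps.

```bash
cat > goal.py <<'E'
from plan import *
p=np.load('panel.npz');n,up,le=p['n'],p['up'],p['le']
g=np.array([.5692,.2848,.1093])
def q(adeg):
    a=np.radians(adeg);bar=np.cos(a)*le+np.sin(a)*up;y=np.cross(n,bar);return R.from_matrix(np.c_[np.cross(y,-n),y,-n])
E
python3 -c "
from goal import *
legs([(g+.05*n,q(42.8)),(g-.0127*n,q(42.8))])"
```

```text
shift cm [-0.06  0.35  6.88] turn deg [-0.1 -0.  -0.7]
shift cm [0.   0.   6.27] turn deg [0. 0. 0.]
```

Request:
servo_tool(
  increments=[
    [[0, 0.1, 1.5, 0, 0, -0.2, 8.5], [0, 0.2, 3, 0, 0, -0.4, 8.5], [-0.1, 0.3, 4.5, 0, 0, -0.6, 8.5], [-0.1, 0.3, 6, 0, 0, -0.7, 8.5], [-0.1, 0.3, 6.9, 0, 0, -0.7, 8.5]],
  ],
)

```text
time: 9.42
tcp_pos: [0.5514, 0.2881, 0.1601]
eef_rot: [0.234, -0.441, 0.862, -0.091]
force: [0.4, -0.5, -0.3]
finger_gap: 0.0847
grasp_force: 0.0
```

```bash
python3 -c "
from goal import *
print(manip.get_state()['qpos'].round(3))
legs([(g-.0127*n,q(42.8))])"
```

```text
[-8.620e-01  7.950e-01  3.660e-01  1.940e+00  1.187e+00  1.000e-03
  6.720e-01]
shift cm [0.98 0.36 6.55] turn deg [ 0.3 -1.1  0.1]
```

Joint 6 ran into its limit of 0. I'll lean the tool 20 degrees in the bar's own plane, towards the pointer. The grip is unchanged by that and the wrist gets room.

```bash
cat >> goal.py <<'E'
def ql(adeg,dl=20):
    return q(adeg)*R.from_rotvec([0,np.radians(dl)*SGN,0])
SGN=1
if (q(42.8)*R.from_rotvec([0,.35,0])).as_matrix()[:,2]@up>q(42.8).as_matrix()[:,2]@up: SGN=-1
def tcp(adeg,h,dl=20): # grasp point h above grip point along n
    r=ql(adeg,dl);return g+h*n+.0187*r.as_matrix()[:,2],r
E
python3 -c "
from goal import *
print(SGN,ql(42.8).as_matrix()[:,2])
legs([tcp(42.8,.085),tcp(42.8,.045),tcp(42.8,.007)])"
```

```text
1 [ 0.29718719 -0.21634242 -0.92998695]
shift cm [ 1.77  0.4  -1.45] turn deg [ 0.3 18.9  0.2]
shift cm [-1.37 -0.    3.76] turn deg [0. 0. 0.]
shift cm [-1.3   0.    3.57] turn deg [0. 0. 0.]
```

Request:
servo_tool(
  increments=[
    [[0.4, 0.1, -0.3, 0, 4, 0, 8.5], [0.7, 0.2, -0.6, 0, 8, 0, 8.5], [1.1, 0.2, -0.9, 0, 12, 0, 8.5], [1.5, 0.3, -1.2, 0.2, 16, 0.1, 8.5], [1.8, 0.4, -1.5, 0.3, 18.9, 0.2, 8.5]],
  ],
)

```text
time: 9.83
tcp_pos: [0.5302, 0.2744, 0.168]
eef_rot: [0.088, -0.417, 0.89, -0.164]
force: [1.0, -1.1, -0.1]
finger_gap: 0.0852
grasp_force: 0.0
```

Request:
servo_tool(
  increments=[
    [[0, 0, 0, 0, 0, 0, 8.5], [0, 0, 0, 0, 0, 0, 8.5], [0, 0, 0, 0, 0, 0, 8.5], [0, 0, 0, 0, 0, 0, 8.5], [0, 0, 0, 0, 0, 0, 8.5]],
  ],
)

```text
time: 10.25
tcp_pos: [0.5316, 0.2753, 0.1666]
eef_rot: [0.092, -0.418, 0.889, -0.164]
force: [-0.6, 0.1, 0.5]
finger_gap: 0.0853
grasp_force: 0.0
```

```bash
python3 -c "
from goal import *
print(manip.get_state()['qpos'].round(3))
legs([tcp(42.8,.045),tcp(42.8,.007)])"
```

```text
[-0.607  0.798 -0.216  1.658  0.786  0.787  1.104]
shift cm [-1.43 -0.01  3.88] turn deg [-0.1  0.2  0. ]
shift cm [-1.3   0.    3.57] turn deg [0. 0. 0.]
```

Request:
servo_tool(
  increments=[
    [[-0.3, 0, 0.8, 0, 0, 0, 8.5], [-0.6, 0, 1.6, 0, 0, 0, 8.5], [-0.9, 0, 2.4, 0, 0, 0, 8.5], [-1.2, 0, 3.2, 0, 0, 0, 8.5], [-1.4, 0, 3.9, 0, 0, 0, 8.5]],
  ],
)

```text
time: 10.67
tcp_pos: [0.5525, 0.2777, 0.1294]
eef_rot: [0.091, -0.418, 0.889, -0.164]
force: [-0.8, -0.6, -0.9]
finger_gap: 0.0852
grasp_force: 0.0
```

Request:
servo_tool(
  increments=[
    [[-0.3, 0, 0.8, 0, 0, 0, 8.5], [-0.6, 0, 1.6, 0, 0, 0, 8.5], [-0.9, 0, 2.4, 0, 0, 0, 8.5], [-1.2, 0, 3.2, 0, 0, 0, 8.5], [-1.3, 0, 3.6, 0, 0, 0, 8.5]],
  ],
)

```text
time: 11.08
tcp_pos: [0.5715, 0.2799, 0.0964]
eef_rot: [0.09, -0.418, 0.889, -0.164]
force: [0.3, 1.0, 1.1]
finger_gap: 0.0848
grasp_force: 0.0
```

```bash
python3 -c "
from sel import *;from goal import *
print(manip.get_state()['qpos'].round(3))
legs([tcp(42.8,.007)])
snap('wrist','w3');snap('top','t3')"
```

```text
[-0.591  0.945 -0.182  1.573  0.839  0.719  1.088]
shift cm [-0.02 -0.02 -0.17] turn deg [-0.1  0.  -0. ]
```

View pics/w3.png

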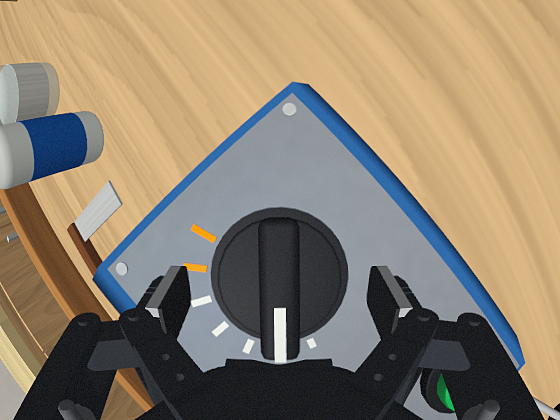

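Request:
servo_tool(
  increments=[
    [[0, 0, -0.1, 0, 0, 0, 5], [0, 0, -0.1, 0, 0, 0, 3.5], [0, 0, -0.1, 0, 0, 0, 2.5], [0, 0, -0.1, 0, 0, 0, 1.5], [0, 0, -0.1, 0, 0, 0, 1]],
  ],
  force=50,
)

```text
time: 11.6
tcp_pos: [0.5708, 0.2803, 0.0987]
eef_rot: [0.091, -0.418, 0.889, -0.164]
force: [-0.1, -0.1, -0.1]
finger_gap: 0.0249
grasp_force: 0.0
```

Request:
servo_tool(
  increments=[
    [[0, 0, 0, 0, 0, 0, 1], [0, 0, 0, 0, 0, 0, 1], [0, 0, 0, 0, 0, 0, 1], [0, 0, 0, 0, 0, 0, 1], [0, 0, 0, 0, 0, 0, 1]],
  ],
)

```text
time: 12.02
tcp_pos: [0.5705, 0.2806, 0.0987]
eef_rot: [0.091, -0.418, 0.889, -0.164]
force: [-4.4, 0.2, 5.6]
finger_gap: 0.017
grasp_force: 49.1
```

```bash
python3 -c "
from goal import *
s=manip.get_state();print(s['qpos'].round(3),s['wrist_torque'])
p0,r0=pose();ax=g
# rotate about n through g, starting from the actual pose
def rot(d):
    w=R.from_rotvec(-np.radians(d)*n);return g+w.apply(p0-g),w*r0
for D0,D1 in((0,24),(24,48),(48,72),(48,76)):
    p,r=rot(D0)
    print(D0,D1)
    for k in(.2,.4,.6,.8,1): legs([rot(D0+(D1-D0)*k)],(p,r))"
```

```text
[-0.592  0.941 -0.183  1.574  0.837  0.721  1.089] [ 0.02619949  0.94421274 -0.00207292]
0 24
shift cm [-0.01  0.05 -0.  ] turn deg [-1.6  0.   4.5]
shift cm [-0.02  0.1  -0.01] turn deg [-3.3  0.   9. ]
shift cm [-0.03  0.16 -0.01] turn deg [-4.9  0.  13.5]
shift cm [-0.05  0.21 -0.02] turn deg [-6.5  0.  18.1]
shift cm [-0.07  0.25 -0.02] turn deg [-8.2  0.  22.6]
24 48
shift cm [-0.01  0.05 -0.  ] turn deg [-1.6  0.   4.5]
shift cm [-0.02  0.1  -0.01] turn deg [-3.3  0.   9. ]
shift cm [-0.03  0.16 -0.01] turn deg [-4.9  0.  13.5]
shift cm [-0.05  0.21 -0.02] turn deg [-6.5  0.  18.1]
shift cm [-0.07  0.25 -0.02] turn deg [-8.2  0.  22.6]
48 72
shift cm [-0.01  0.05 -0.  ] turn deg [-1.6  0.   4.5]
shift cm [-0.02  0.1  -0.01] turn deg [-3.3  0.   9. ]
shift cm [-0.03  0.16 -0.01] turn deg [-4.9  0.  13.5]
shift cm [-0.05  0.21 -0.02] turn deg [-6.5  0.  18.1]
shift cm [-0.07  0.25 -0.02] turn deg [-8.2  0.  22.6]
48 76
shift cm [-0.01  0.06 -0.  ] turn deg [-1.9  0.   5.3]
shift cm [-0.02  0.12 -0.01] turn deg [-3.8  0.  10.5]
shift cm [-0.04  0.18 -0.01] turn deg [-5.7  0.  15.8]
shift cm [-0.06  0.24 -0.02] turn deg [-7.6  0.  21.1]
shift cm [-0.09  0.29 -0.03] turn deg [-9.5  0.  26.3]
```

Gripped at a 17 mm gap. I'll turn 24 degrees per call, checking the joints after the first.

Request:
servo_tool(
  increments=[
    [[-0.01, 0.05, 0, -1.6, 0, 4.5, 1], [-0.02, 0.1, -0.01, -3.3, 0, 9, 1], [-0.03, 0.16, -0.01, -4.9, 0, 13.5, 1], [-0.05, 0.21, -0.02, -6.5, 0, 18.1, 1], [-0.07, 0.25, -0.02, -8.2, 0, 22.6, 1]],
  ],
)

```text
time: 12.43
tcp_pos: [0.5691, 0.2825, 0.098]
eef_rot: [0.091, -0.239, 0.963, -0.079]
force: [-7.0, -0.9, 6.6]
finger_gap: 0.0171
grasp_force: 50.2
```

```bash
python3 -c "
from goal import *
s=manip.get_state();print(s['qpos'].round(3),s['wrist_torque'])
p,r=pose();x=r.as_matrix()[:,1];print(np.degrees(np.arctan2(x@up,x@le))-90)"
```

```text
[-0.51   0.927 -0.213  1.555  0.655  0.664  0.906] [-0.35748198  1.41101638  0.13379104]
-112.93836985909331
```

Request:
servo_tool(
  increments=[
    [[-0.01, 0.05, 0, -1.6, 0, 4.5, 1], [-0.02, 0.1, -0.01, -3.3, 0, 9, 1], [-0.03, 0.16, -0.01, -4.9, 0, 13.5, 1], [-0.05, 0.21, -0.02, -6.5, 0, 18.1, 1], [-0.07, 0.25, -0.02, -8.2, 0, 22.6, 1]],
  ],
)

```text
time: 12.85
tcp_pos: [0.5684, 0.2848, 0.0978]
eef_rot: [0.087, -0.052, 0.995, 0.009]
force: [-7.0, -1.6, 7.8]
finger_gap: 0.0169
grasp_force: 50.3
```

Request:
servo_tool(
  increments=[
    [[-0.01, 0.05, 0, -1.6, 0, 4.5, 1], [-0.02, 0.1, -0.01, -3.3, 0, 9, 1], [-0.03, 0.16, -0.01, -4.9, 0, 13.5, 1], [-0.05, 0.21, -0.02, -6.5, 0, 18.1, 1], [-0.07, 0.25, -0.02, -8.2, 0, 22.6, 1]],
  ],
)

```text
time: 13.27
tcp_pos: [0.5686, 0.2873, 0.098]
eef_rot: [0.08, 0.138, 0.983, 0.096]
force: [-9.4, -1.1, 8.5]
finger_gap: 0.017
grasp_force: 50.5
```

Request:
servo_tool(
  increments=[
    [[0, 0, 0, 0, 0, 0, 1], [0, 0, 0, 0, 0, 0, 1], [0, 0, 0, 0, 0, 0, 1], [0, 0, 0, 0, 0, 0, 1], [0, 0, 0, 0, 0, 0, 1]],
  ],
)

```text
time: 13.68
tcp_pos: [0.5685, 0.2873, 0.098]
eef_rot: [0.08, 0.136, 0.983, 0.096]
force: [-8.1, -1.8, 8.3]
finger_gap: 0.0172
grasp_force: 50.1
```

```bash
python3 -c "
from goal import *
s=manip.get_state();print(s['qpos'].round(3),s['wrist_torque'])
p,r=pose();x=r.as_matrix()[:,1];print(np.degrees(np.arctan2(x@up,x@le))+90)"
```

```text
[-0.372  0.895 -0.227  1.671  0.335  0.361  0.502] [-0.48032668  1.48751374  0.27883572]
114.87694218122068
```

Request:
servo_tool(
  increments=[
    [[0, 0, 0, 0, 0, 0, 2.5], [0, 0, 0, 0, 0, 0, 5], [0, 0, 0, 0, 0, 0, 7], [0, 0, 0, 0, 0, 0, 8.5], [0, 0, 0, 0, 0, 0, 8.5]],
  ],
)

```text
time: 14.1
tcp_pos: [0.5693, 0.2875, 0.0979]
eef_rot: [0.08, 0.136, 0.983, 0.096]
force: [-0.4, 0.3, -0.7]
finger_gap: 0.0724
grasp_force: 0.0
```

Request:
servo_tool(
  increments=[
    [[0, 0, 0, 0, 0, 0, 8.5], [0, 0, -1.5, 0, 0, 0, 8.5], [0, 0, -4, 0, 0, 0, 8.5], [0, 0, -7, 0, 0, 0, 8.5], [0, 0, -10, 0, 0, 0, 8.5]],
  ],
)

```text
time: 14.52
tcp_pos: [0.5503, 0.2705, 0.1956]
eef_rot: [0.08, 0.136, 0.983, 0.096]
force: [1.0, -0.4, 0.0]
finger_gap: 0.085
grasp_force: 0.0
```

Request:
servo_tool(
  increments=[
    [[0, 0, -1, 0, 0, 0, 8.5], [0, 0, -2, 0, 0, 0, 8.5], [0, 0, -2, 0, 0, 0, 8.5], [0, 0, -2, 0, 0, 0, 8.5], [0, 0, -2, 0, 0, 0, 8.5]],
  ],
)

```text
time: 14.93
tcp_pos: [0.5469, 0.2674, 0.2129]
eef_rot: [0.08, 0.136, 0.983, 0.096]
force: [0.6, 0.2, -0.4]
finger_gap: 0.0851
grasp_force: 0.0
```

```bash
python3 -c "
from sel import *
measure('w4')"
```

```text
[-0.3   0.7  -0.32  1.66  0.28  0.58  0.55] 14.9333 [0.54692442 0.26742359 0.21292947]
panel 28380 [-0.496 -0.061  0.866] tilt 30.0 yaw 7.0 exp height diff -0.0019
bar 1872 ((0.0013546734116971493, -0.0002754516899585724), (0.018056372180581093, 0.06557142734527588), 23.520580291748047) h 0.0456 white 263 -0.0063 0.0166
grip point [0.5696 0.2852 0.1095]
green 1330 c [ 0.136  -0.0386] rad 0.02 height 0.0237 world [0.5252 0.4154 0.0817]
red 1357 c [0.1361 0.035 ] rad 0.0203 height 0.0237 world [0.5885 0.4232 0.1185]
```

View pics/w4.png

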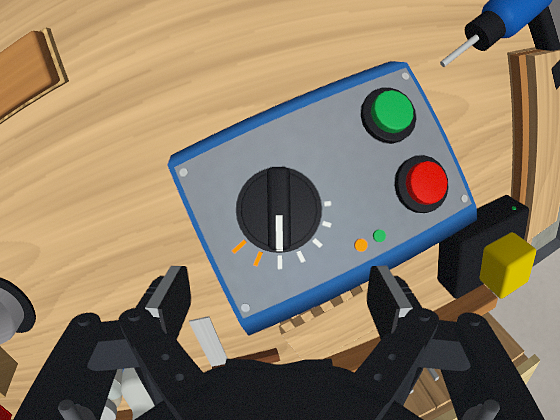

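The view after release shows the pointer at tick 4 (280,250), where it was at tick 1 before. The bar's angle is 113.5 degrees against 42.8, so it turned 3 clicks. Green, at (393,111), is measured at [0.525, 0.415, 0.082] with radius 20 mm, as it should be.

```bash
cat > press.py <<'E'
from goal import *
G=np.array([.5252,.4154,.0817])
def orient(r,off=10):
    t=-R.from_rotvec(np.radians(-off)*le).apply(n)
    if abs(t[2])<n[2]: t=-R.from_rotvec(np.radians(off)*le).apply(n)
    z=r.as_matrix()[:,2];v=np.cross(z,t);a=np.arcsin(np.linalg.norm(v));return R.from_rotvec(v/np.linalg.norm(v)*a)*r
E
python3 -c "
from press import *
p,r=pose();o=orient(r);print(o.as_matrix()[:,2])
legs([(G+.09*n,o),(G+.03*n,o),(G-.008*n,o)])"
```

```text
[ 0.33948642  0.04168692 -0.93968674]
shift cm [11.02 10.67  6.32] turn deg [  4.2 -10.9  -0. ]
shift cm [-0.95  0.43  5.91] turn deg [0. 0. 0.]
shift cm [-0.6   0.27  3.74] turn deg [0. 0. 0.]
```

Request:
servo_tool(
  increments=[
    [[2.2, 2.1, 1.3, 0.8, -2.2, 0, 5], [4.4, 4.2, 2.6, 1.7, -4.4, 0, 3], [6.6, 6.4, 3.8, 2.5, -6.6, 0, 1], [8.8, 8.5, 5.1, 3.4, -8.8, 0, 0], [11, 10.7, 6.3, 4.2, -10.9, 0, 0]],
  ],
)

```text
time: 15.4
tcp_pos: [0.4907, 0.3897, 0.1666]
eef_rot: [0.16, 0.147, 0.975, 0.05]
force: [1.1, 0.5, -1.3]
finger_gap: 0.025
grasp_force: 0.0
```

Request:
servo_tool(
  increments=[
    [[0, 0, 0, 0, 0, 0, 0], [0, 0, 0, 0, 0, 0, 0], [0, 0, 0, 0, 0, 0, 0], [0, 0, 0, 0, 0, 0, 0], [0, 0, 0, 0, 0, 0, 0]],
  ],
)

```text
time: 15.82
tcp_pos: [0.4923, 0.3875, 0.1678]
eef_rot: [0.159, 0.148, 0.975, 0.05]
force: [-1.0, -0.2, -0.2]
finger_gap: -0.0
grasp_force: 0.0
```

```bash
python3 -c "
from press import *
print(manip.get_state()['qpos'].round(3))
p,r=pose();o=orient(r)
legs([(G+.03*n,o),(G-.008*n,o)])
from look import *
snap('wrist','w5')"
```

```text
[-0.851  0.768  0.061  1.716  0.4    0.421  0.11 ]
shift cm [0.94 2.1  6.39] turn deg [ 0.2 -1.   0. ]
shift cm [-0.6   0.27  3.74] turn deg [0. 0. 0.]
```

View pics/w5.png

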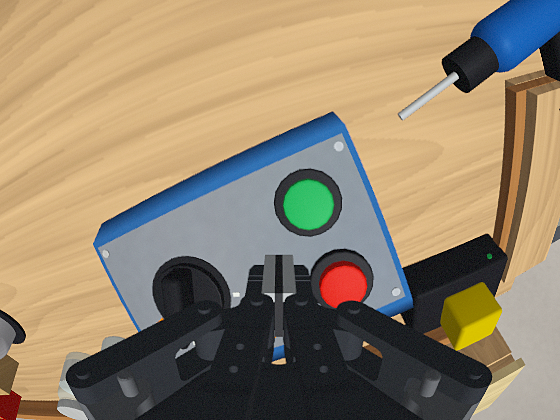

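The view shows the closed fingers over the panel with green at (308,205), red at (343,285) and both clear. I'm going to the hover point.

Request:
servo_tool(
  increments=[
    [[0.5, 1.1, 0.5, 0.2, -1, 0, 0], [0.9, 2.1, 1.5, 0.2, -1, 0, 0], [0.9, 2.1, 3.2, 0.2, -1, 0, 0], [0.9, 2.1, 5, 0.2, -1, 0, 0], [0.9, 2.1, 6.4, 0.2, -1, 0, 0]],
  ],
)

```text
time: 16.28
tcp_pos: [0.5104, 0.4141, 0.1066]
eef_rot: [0.167, 0.148, 0.974, 0.047]
force: [0.8, -0.8, -0.4]
finger_gap: -0.0002
grasp_force: 0.0
```

Request:
servo_tool(
  increments=[
    [[0, 0, 0, 0, 0, 0, 0], [0, 0, 0, 0, 0, 0, 0], [0, 0, 0, 0, 0, 0, 0], [0, 0, 0, 0, 0, 0, 0], [0, 0, 0, 0, 0, 0, 0]],
  ],
)

```text
time: 16.7
tcp_pos: [0.5097, 0.415, 0.1085]
eef_rot: [0.167, 0.148, 0.974, 0.048]
force: [-1.1, -0.1, -1.4]
finger_gap: -0.0001
grasp_force: 0.0
```

```bash
python3 -c "
from press import *
print(manip.get_state()['qpos'].round(3))
p,r=pose();print('height over green',(p-G)@n,'lat',(p-G)@le,(p-G)@up)
for h in(.012,.004,0,-.004,-.008): legs([(G+h*n,r)])
"
```

```text
[-0.894  0.9    0.111  1.654  0.415  0.35   0.06 ]
height over green 0.0309572287485616 lat 0.0014731825464177305 5.617054775253032e-05
shift cm [-0.36 -0.01  1.87] turn deg [0. 0. 0.]
shift cm [-0.48  0.05  2.66] turn deg [0. 0. 0.]
shift cm [-0.55  0.08  3.05] turn deg [0. 0. 0.]
shift cm [-0.61  0.11  3.44] turn deg [0. 0. 0.]
shift cm [-0.67  0.13  3.84] turn deg [0. 0. 0.]
```

Request:
servo_tool(
  increments=[
    [[-0.1, 0, 1, 0, 0, 0, 0], [-0.36, 0, 1.9, 0, 0, 0, 0], [-0.48, 0.05, 2.7, 0, 0, 0, 0], [-0.61, 0.1, 3.4, 0, 0, 0, 0], [-0.66, 0.12, 3.7, 0, 0, 0, 0]],
  ],
)

```text
time: 17.12
tcp_pos: [0.5289, 0.4155, 0.0743]
eef_rot: [0.167, 0.148, 0.974, 0.047]
force: [-22.0, -8.3, 39.7]
finger_gap: 0.0001
grasp_force: 23.3
```

Request:
servo_tool(
  increments=[
    [[0, 0, 0.05, 0, 0, 0, 0], [0, 0, 0.1, 0, 0, 0, 0], [0, 0, 0.1, 0, 0, 0, 0], [0, 0, 0.1, 0, 0, 0, 0], [0, 0, 0.1, 0, 0, 0, 0]],
  ],
)

```text
time: 17.53
tcp_pos: [0.5286, 0.4154, 0.0747]
eef_rot: [0.167, 0.148, 0.974, 0.047]
force: [-13.9, -6.7, 23.0]
finger_gap: 0.0001
grasp_force: 13.5
```

```bash
python3 -c "
from press import *
s=manip.get_state();print(s['force']@n,s['force'])
p,r=pose();print('height over green',(p-G)@n,'lat',(p-G)@le,(p-G)@up)"
```

```text
27.249288212545526 [-13.90645422  -6.72289003  23.02336294]
height over green -0.007791529325706834 lat -0.0003687188568770419 -0.0005797729696248419
```

The button is bottomed: 27 N, 7.8 mm down. I'll let go and retreat.

Request:
servo_tool(
  increments=[
    [[0.2, 0, -1.2, 0, 0, 0, 0], [0.5, 0, -3, 0, 0, 0, 0], [0.8, 0, -5, 0, 0, 0, 0], [1, 0, -8, 0, 0, 0, 0], [1, 0, -11, 0, 0, 0, 0]],
  ],
)

```text
time: 17.95
tcp_pos: [0.4815, 0.4138, 0.1746]
eef_rot: [0.167, 0.147, 0.974, 0.047]
force: [-0.5, 1.3, 0.7]
finger_gap: 0.0002
grasp_force: 0.0
```

Request:
servo_tool(
  increments=[
    [[0, 0, 0, 0, 0, 0, 0], [0, 0, 0, 0, 0, 0, 0], [0, 0, 0, 0, 0, 0, 0], [0, 0, 0, 0, 0, 0, 0], [0, 0, 0, 0, 0, 0, 0]],
  ],
)

```text
time: 18.37
tcp_pos: [0.4824, 0.4136, 0.1733]
eef_rot: [0.167, 0.147, 0.974, 0.047]
force: [0.8, -0.0, 0.2]
finger_gap: 0.0001
grasp_force: 0.0
```

```bash
python3 -c "
from sel import *
measure('w6')
d=snap('top','t6');W=world(d);h=cv2.cvtColor(d['img'],cv2.COLOR_BGR2HSV).astype(int)
m=(W[...,0]>.5)&(W[...,0]<.6)&(W[...,1]>-.42)&(W[...,1]<-.25)&(h[...,0]<20)&(h[...,1]>150)&(W[...,2]>.1);print(W[m].mean(0))
"
```

```text
[-0.92  0.78  0.08  1.67  0.39  0.47  0.07] 18.3667 [0.48243547 0.41364662 0.1733055 ]
panel 14131 [-0.496 -0.061  0.866] tilt 30.0 yaw 7.0 exp height diff -0.0019
bar 715 ((0.007581508718430996, -0.012609485536813736), (0.018351148813962936, 0.04114284738898277), 24.8245906829834) h 0.0455 white 0 nan nan
grip point [0.5583 0.2901 0.1034]
green 1878 c [ 0.083  -0.0231] rad 0.076 height 0.0239 world [0.545  0.3645 0.0894]
red 730 c [0.0847 0.0058] rad 0.0793 height 0.0238 world [0.5697 0.3692 0.1039]
[ 0.54369809 -0.34325743  0.10926794]sel.py:15: RuntimeWarning: Mean of empty slice.
  print('bar',b.sum(),np.round(r,4) if 0 else r,'h',np.median(e[b]).round(4),'white',w.sum(),X[w].mean().round(4),Y[w].mean().round(4))
  ret = ret.dtype.type(ret / rcount)
```

View pics/t6.png

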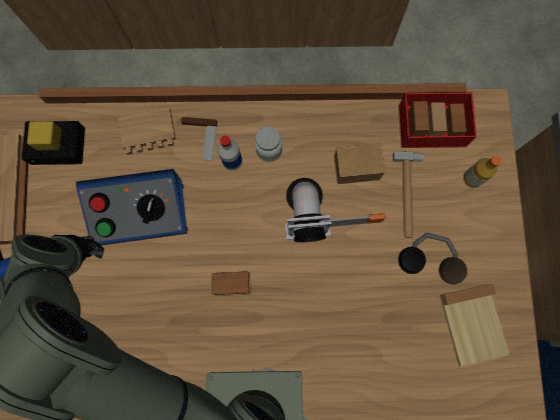

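The top view shows the gate open with its handle at (376,217), the pointer up the slope at (150,203), and green back up (height 23.9 mm). Nothing else has moved and the robot is clear.

```bash
python3 -c "
from rig import manip
print(manip.close_job())"
```

```text
the job is handed in; nothing more can be done
None
```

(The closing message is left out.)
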